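# Open the clamped specimen jar

### The job

Unscrew the lid of the specimen jar held in the bench clamp (anticlockwise seen from above) until its thread is free, and lift it away. Lower it into the shallow steel tray, top side up, and let go only once it stands on the tray's floor. Leave the slide box, the small bottle and the petri dish where they are.

Things in the scene. Friction and masses are not known exactly. Their poses are not given: they have to be found in the camera images.
- lid_center (a point): Centre, half-way up, of the jar's loose black plastic screw lid: a ribbed cylinder 52 mm in diameter and 34 mm tall, flat closed top, open below, about 60 g; z is its axis, towards the top. At the start it is screwed down with its centre 94 mm above the table.
- jar_rim (a point): Centre of the rim of the jar's neck, 106 mm above the table, under the lid's top. Right-hand thread: anticlockwise (seen from above) raises the lid 6 mm a turn, after up to 0.3 turn of slack. The thread lets go after 1.25 turns (give or take 0.15); up to half a turn more does no harm. The lid turns easily and stays where it is left.
- jar: Glass jar 49 mm in diameter in a fixed steel bench clamp. Origin: underside of the clamp, on the axis of jar and lid; z up. Clamp block 100 (x) by 80 (y) mm, jaws 48 mm high, a small screw out to 74 mm on +y; jar shoulder 76 mm high, neck 28 mm wide (36 over the thread). Fingers on the lid may hang down beside the jar.
- tray_in (a point): Centre of the inner floor of a fixed shallow dark steel tray, 160 by 160 mm outside (along its x and y), walls 3 mm thick, rim 11 mm above the table; the floor is about 3 mm above the table.
- slide_box: Closed grey slide box, 75 by 100 by 30 mm, loose; origin at the centre of its underside. Bystander.
- oil_bottle: Small amber glass bottle, 36 mm in diameter, 75 mm tall, loose; origin at the centre of its underside. Bystander.
- petri_dish: Closed clear petri dish, 90 mm in diameter, 15 mm high, loose; origin at the centre of its underside. Bystander.
Mind the look-alikes: they are no part of the job. What is meant by the part that bears tray_in is not blue or green, and is the smaller of those in its own colour.

How it is judged:
By the outcome, as a careful person would: the job done as asked, in the order asked, and still so for the second after the job is handed in, with the robot touching nothing.
It also fails if it takes over 72 s, if anything falls off the work surface, if the arm or the gripper's body presses on something with over 40 N, if the wrist force passes 120 N, or if a joint passes its speed limit or range.

### The arm

A 6-joint arm with a two-finger parallel gripper is mounted at the origin on the work surface. World frame = base frame: x ahead of the robot, y to its left, z up, the work surface at z = 0. Lengths are in m, angles in rad, forces in N, time in s.
With the tool pointing down it reaches from about 0.375 to 0.975 m from the base axis. Payload 3.8 kg.
Tool frame: the origin (TCP) lies midway between the tips of the shut fingers; the grasp point (between the pads) lies robot.grasp_offset behind it (robot.grasp_offset is the distance from the TCP to the grasp point, in m); y points along the fingers, z is the direction in which the jaws open and shut, and the axes are right-handed (so a half turn about y gives the same grasp; the last joint's range is limited). The gripper opens to 85 mm and grips with 20 to 120 N. Pads are 22 mm wide; open, the fingers measure 114 mm over their backs; the gripper's body (76 mm by 85 mm) begins 54 mm behind the grasp point. The pads swing forward as they close: fully open they stand 13 mm farther back than shut.
Start: joints at [1.215, 0.264, 1.604, -0, 1.274, -0.037], TCP at [0.212, 0.641, 0.209] pointing down, gripper open.
Joint ranges: [-2.63, 2.63], [-0.94, 2.18], [0.31, 2.57], [-1.31, 4.45], [0, 2.66], [-2.55, 2.55]. Speed limits (rad/s): [2.57, 2.57, 3.14, 3.14, 3.14, 3.14].

### API

Orientations are given as a 3x3 rotation matrix whose columns are the frame's x, y, z axes.
In Python, from cell import get_obs, cams, robot gives the robot as it stands.
- The arm moves only by the tool move_arm, never from a script. Its argument "rows" is a list of rows, each a list of 2 entries, a list of its own where there are three numbers: the shift along the world's x, y, z in mm, then the turn about the world's z in rad. In form: [[[dx, dy, dz], roll], ...]. A call has 1 to 10 rows; each row is the pose to reach, as a shift and turn from the pose commanded when the call began; what a row does not reach only later rows make up. A row lasts 1/10 s, in which the tool goes at most 50 mm and 8.59 degrees, less where a joint would pass 70% of its speed; a pose out of reach is approached as far as the arm can. A call with a gripper value outside its range is refused whole. "claw" is the gripper's target within -1 to 1 (fully open at 1, half-way at 0, shut at -1), set as the call begins (left out, the last holds). The fingers move at their own pace and stop on an object; the grip force is fixed at half the most. Time passes only in rows, so rows that repeat a pose let the fingers close. It gives the time, the measured TCP pose, the force and the opening at its end, in the units of the state.
- get_obs(): the state, without advancing time (a new reading comes with each control period).
- cams.capture(name): name is "scene" or "side" or "wrist"; returns a dict with "pixels" (480x640x3 uint8, red, green, blue), "vfov" (degrees; the focal length in pixels is half the picture's height over the tangent of half this angle, whatever the lens; pixels are square), "cx", "cy" (the principal point, pixels), "R" (3x3) and "t" (3): a world point X has camera coordinates R X + t; the wrist camera has in their place "hand_eye" (4x4, takes a point from camera to tool coordinates, whose origin is the TCP and whose axes are the tool frame's). Camera axes: x right, y down, z forward; pixel columns grow to the right and rows downward; lengths in m; the calibration is good to about 2 mm. A picture is of the moment at which its call begins: read the wrist's pose just before it. There is no depth.
- robot.sign_off(): hands the job in, once; it reports no verdict.
The state is a dict: "t": time; "qpos": joint angles; "joint_velocities": joint speeds; "joint_torque": joint torques, N m; "eef_pos": TCP position; "ee_rot": TCP orientation; "wrist_force": force on the tool from outside, world axes, zero at the start; "torque": the same for the moment, N m; "opening": opening from 0.0 (shut) to 1.0 (fully open).
Only numpy, scipy, OpenCV 4.12 (cv2) and the standard library are available. Lean on these libraries where they do the work, as an engineer would, in place of code of your own. Each camera call takes 0.05 s, during which the arm holds its last target. There are 200 camera calls.

## Working session

There is one attempt and no reset: what is moved stays moved. The work goes in short steps, Python scripts to look and compute and a tool call to move; the robot and the scene stay as the last step left them, time stands still between calls to the robot, and variables do not carry over. Pictures are saved under pics/ and viewed, about 8 in all and at most 12, crops included, and the job is handed in when it is done.

Besides the shell and the picture viewer there is one more tool, called after "Call:" as name(argument=value, ...) on one line, values as JSON. move_arm: Moves the arm, as the interface text tells. Its arguments: {"type":"object","properties":{"rows":{"type":"array","items":{"type":"array"}},"claw":{"type":"number"}},"required":["rows"]}

```bash
mkdir -p pics; ls
python3 - <<'E'
from cell import get_obs,cams,robot
import cv2,numpy as np,pickle
o=get_obs();print(o['t'],o['eef_pos'],o['ee_rot'],o['opening'],robot.grasp_offset)
D={}
for n in('scene','side','wrist'):
    c=cams.capture(n);D[n]=c
    cv2.imwrite(f'pics/{n}0.png',c['pixels'][:,:,::-1]);print(n,c['vfov'],c['cx'],c['cy'],{k:np.round(v,3).tolist() for k,v in c.items() if k in('R','t','hand_eye')}, [k for k in c])
D['o']=o
pickle.dump(D,open('d0.pkl','wb'))
E
```

```text
pics
0.0 [0.21131512 0.6402389  0.20754423] [[ 9.49610505e-01 -7.58000830e-04  3.13431514e-01]
 [-3.13432427e-01 -2.13594398e-03  9.49608104e-01]
 [-5.03315757e-05 -9.99997432e-01 -2.26589688e-03]] 0.9972566180606262 0.0187
scene 48.03418011481163 318.9611683749397 242.00154758133928 {'R': [[-0.316, 0.949, 0.017], [0.607, 0.216, -0.765], [-0.729, -0.231, -0.644]], 't': [0.123, -0.253, 1.786]} ['pixels', 'vfov', 'cx', 'cy', 'R', 't']
side 44.42688780022619 319.77703431849875 235.9437606393594 {'R': [[0.677, -0.736, 0.015], [-0.512, -0.486, -0.708], [0.528, 0.472, -0.706]], 't': [-0.343, 0.365, 1.317]} ['pixels', 'vfov', 'cx', 'cy', 'R', 't']
wrist 67.8194478619695 320.5714532825883 235.5314224440714 {'hand_eye': [[0.0, 0.953, 0.304, -0.077], [0.0, -0.304, 0.953, -0.166], [1.0, 0.0, -0.0, 0.0], [0.0, 0.0, 0.0, 1.0]]} ['pixels', 'vfov', 'cx', 'cy', 'hand_eye']
```

View pics/scene0.png

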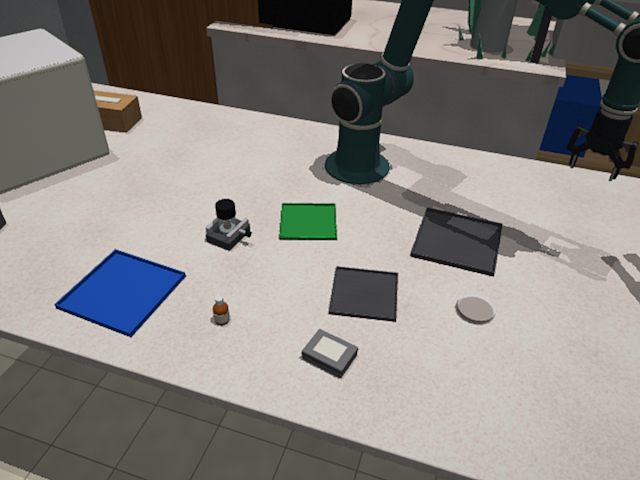

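View pics/side0.png

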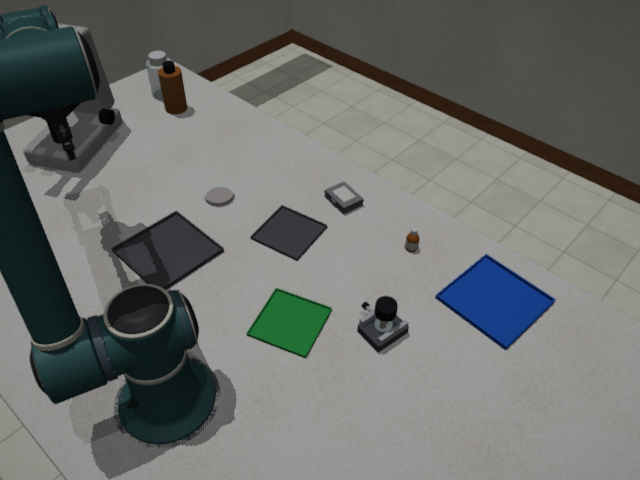

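The scene view shows the lid and jar in the clamp at (226,212). There are two dark trays, at (365,293) and (458,240); the other two are blue (120,290) and green (308,221). The dark tray at (365,293) looks like the smaller one, so I'll check that by measuring and by viewing a crop.

```bash
cat > h.py <<'E'
import numpy as np,cv2
def ray(c,u,v,Rt=None):
    f=240/np.tan(np.radians(c['vfov']/2))
    d=np.array([(u-c['cx'])/f,(v-c['cy'])/f,1.])
    if 'R' in c: R=np.array(c['R']);return -R.T@c['t'],R.T@d
    p,R=Rt;H=np.array(c['hand_eye']);return p+R@H[:3,3],R@(H[:3,:3]@d)
def cast(c,u,v,z,Rt=None):
    o,d=ray(c,u,v,Rt);return o+d*(z-o[2])/d[2]
def proj(c,X):
    f=240/np.tan(np.radians(c['vfov']/2));p=np.array(c['R'])@X+c['t'];return c['cx']+f*p[0]/p[2],c['cy']+f*p[1]/p[2]
def blob(mask,u,v):
    n,l,s,ce=cv2.connectedComponentsWithStats(mask.astype(np.uint8));k=l[v,u]
    return (l==k).astype(np.uint8),s[k],ce[k],k
E
python3 - <<'E'
import pickle;from h import *
D=pickle.load(open('d0.pkl','rb'))
T={'scene':[(365,293),(430,240)],'side':[(289,232),(180,225)]}
for n in T:
    c=D[n];P=c['pixels'].astype(int);m=(P.max(2)<85)&(P.max(2)-P.min(2)<25)
    for s in T[n]:
        b,st,ce,k=blob(m,*s)
        r=cv2.approxPolyDP(cv2.convexHull(cv2.findContours(b,0,2)[0][0]),6,True)[:,0]
        W=np.array([cast(c,*q,.011)[:2] for q in r]);print(n,s,k,st[4],r.tolist(),W.round(3).tolist(),'ctr',W.mean(0).round(4),'sides',np.linalg.norm(W-np.roll(W,1,0),axis=1).round(3))
for n,s in(('scene',(226,206)),('side',(386,303))):
    c=D[n];P=c['pixels'].astype(int);b,st,ce,k=blob(P.max(2)<50,*s);print('lid',n,k,st,ce,P[s[1],s[0]],cast(c,*ce,.094).round(4))
def big(n,x,y,w,h):return cv2.resize(D[n]['pixels'][y:y+h,x:x+w,::-1].copy(),None,fx=4,fy=4,interpolation=2)
a=big('scene',325,200,180,125);a=np.vstack([a[:, :720],np.zeros((4,720,3),np.uint8)]);
cv2.imwrite('pics/crop1.png',cv2.resize(a,(720,504)))
a=np.hstack([big('scene',190,185,90,75),big('side',340,280,90,75)]);cv2.imwrite('pics/crop2.png',a)
E
```

```text
scene (365, 293) 112 3117 [[336, 268], [397, 273], [395, 321], [329, 313]] [[0.51, 0.086], [0.476, 0.238], [0.637, 0.268], [0.664, 0.116]] ctr [0.5718 0.1771] sides [0.157 0.156 0.164 0.155]
scene (430, 240) 80 4327 [[427, 207], [501, 224], [493, 275], [410, 255]] [[0.166, 0.263], [0.176, 0.477], [0.401, 0.472], [0.396, 0.256]] ctr [0.2846 0.3671] sides [0.23  0.215 0.225 0.216]
side (289, 232) 226 2308 [[281, 206], [326, 225], [297, 260], [251, 238]] [[0.621, 0.264], [0.653, 0.111], [0.496, 0.076], [0.468, 0.23]] ctr [0.5597 0.1703] sides [0.158 0.156 0.161 0.156]
side (180, 225) 1 93094 [[639, 0], [639, 185], [175, 446], [91, 441], [38, 385], [0, 270], [0, 0]] [[2.874, 0.067], [1.47, -0.484], [-0.058, -0.108], [-0.171, 0.03], [-0.179, 0.233], [-0.073, 0.625], [0.729, 2.239]] ctr [0.6559 0.3718] sides [3.053 1.508 1.574 0.178 0.203 0.407 1.803]
lid scene 82 [216 199  19  21 341] [225.06744868 209.13782991] [22 21 24] [ 0.475  -0.2371  0.094 ]
lid side 45 [375 297  22  25 463] [385.5637149  308.97192225] [16 18 21] [ 0.4729 -0.2398  0.094 ]
```

View pics/crop1.png

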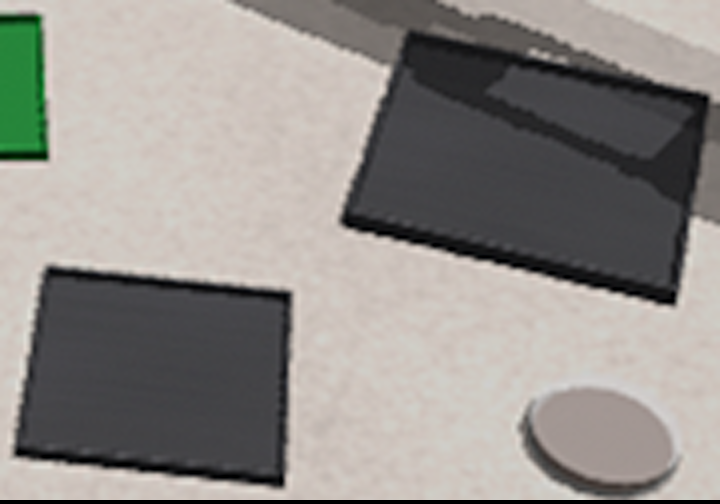

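View pics/crop2.png

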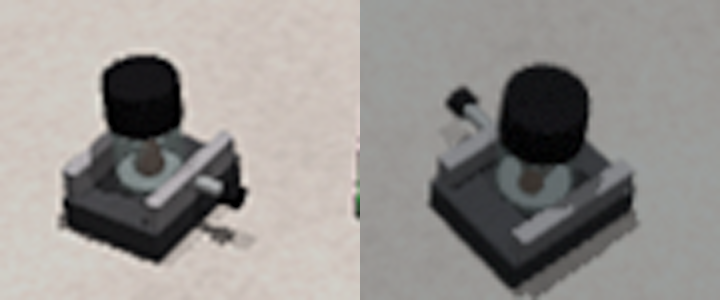

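Seen close up, the tray at (365,293) measures 160 mm, against about 220 mm for the dark one at (458,240). It is the smaller dark tray, so it is the target, centred near (0.566, 0.174). The lid is near (0.474, -0.239). I'll move above the lid while winding the wrist clockwise, so it has room for a long unscrewing stroke.

Call:
move_arm(rows=[[[20, -44, 0], -0.14], [[40, -88, 0], -0.28], [[60, -132, 0], -0.42], [[80, -176, 0], -0.56], [[100, -220, 0], -0.7], [[120, -264, 0], -0.84], [[140, -308, 0], -0.98], [[160, -352, 0], -1.12], [[180, -396, 0], -1.26], [[200, -440, 0], -1.4]], claw=1)

```text
t: 1.15
eef_pos: [0.4118, 0.1991, 0.2088]
ee_rot: [[-0.153, 0.0, 0.988], [-0.988, 0.0, -0.153], [-0.0, -1.0, 0.0]]
wrist_force: [1.1, 0.7, 0.9]
opening: 0.999
```

Call:
move_arm(rows=[[[6, -44, 0], -0.14], [[12, -88, 0], -0.28], [[18, -132, 0], -0.42], [[24, -176, 0], -0.56], [[30, -220, 0], -0.7], [[36, -264, 0], -0.84], [[42, -308, 0], -0.98], [[48, -352, 0], -1.12], [[56, -396, -8], -1.26], [[63, -438, -15], -1.4]])

```text
t: 2.15
eef_pos: [0.4745, -0.2391, 0.1937]
ee_rot: [[-1.0, 0.001, 0.016], [-0.016, -0.0, -1.0], [-0.001, -1.0, 0.0]]
wrist_force: [1.6, 0.1, 0.0]
opening: 0.999
```

Call:
move_arm(rows=[[[0, 0, 0], -0.14], [[0, 0, 0], -0.28], [[0, 0, 0], -0.42], [[0, 0, 0], -0.56], [[0, 0, 0], -0.7], [[0, 0, 0], -0.84], [[0, 0, 0], -0.98], [[0, 0, 0], -1.12], [[0, 0, 0], -1.25], [[0, 0, 0], -1.25]])

```text
t: 3.15
eef_pos: [0.4743, -0.2369, 0.1936]
ee_rot: [[-0.337, -0.001, -0.942], [0.942, 0.0, -0.337], [0.0, -1.0, 0.0]]
wrist_force: [-0.8, 0.6, 0.5]
opening: 1.002
```

Run:
```python
from cell import get_obs,cams
from h import *
o=get_obs();c=cams.capture('wrist');p,R=np.array(o['eef_pos']),np.array(o['ee_rot'])
print(o['t'],p,R.round(3).tolist(),np.round(o['qpos'],3))
P=c['pixels'].astype(int)
o0=p+R@c['hand_eye'][:3,3]
f=240/np.tan(np.radians(c['vfov']/2));H=c['hand_eye']
X=np.array([.474,-.2385,.111]);q=H[:3,:3].T@(R.T@(X-p)-H[:3,3]);u,v=int(c['cx']+f*q[0]/q[2]),int(c['cy']+f*q[1]/q[2]);print('pred',u,v,P[v,u])
b,st,ce,k=blob(P.max(2)<50,u,v);print(k,st,ce)
cv2.imwrite('pics/w1.png',c['pixels'][:,:,::-1])
```

```text
3.15 [ 0.47430708 -0.23686716  0.19355412] [[-0.337, -0.001, -0.942], [0.942, 0.0, -0.337], [0.0, -1.0, 0.0]] [-0.51   0.     1.929 -0.     1.213  2.288]
pred 322 232 [47 45 47]
5 [ 268  170   90   94 4345] [322.46950518 222.65178366]
```

View pics/w1.png

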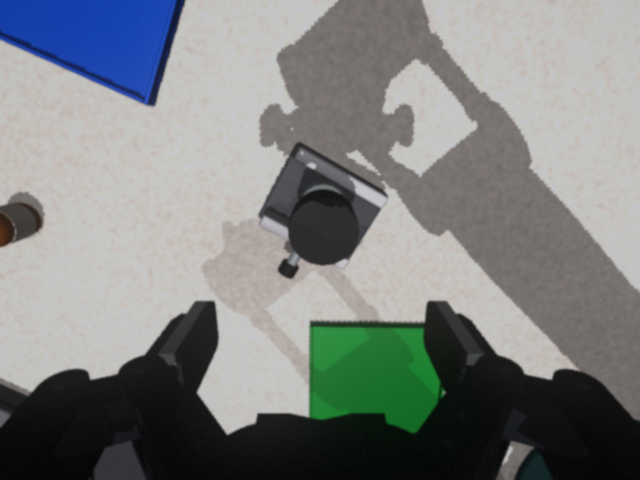

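The wrist view shows the round top of the lid, centred at about (324,229) with radius 34 px, so the lid is near (0.4738, -0.240). Nothing is in the fingers' way. I'll go down and grip high on the lid, so the fingertips stay clear of the tray floor later.

Call:
move_arm(rows=[[[-1, -3, -30], 0], [[-1, -3, -60], 0], [[-1, -3, -90], 0], [[-1, -3, -110], 0], [[-1, -3, -117], 0], [[-1, -3, -117], 0]])

```text
t: 3.8
eef_pos: [0.4727, -0.2395, 0.0757]
ee_rot: [[-0.338, -0.002, -0.941], [0.941, 0.001, -0.338], [0.002, -1.0, 0.002]]
wrist_force: [0.6, -0.4, -0.0]
opening: 1.0
```

Call:
move_arm(rows=[[[0, 0, 0], 0], [[0, 0, 0], 0], [[0, 0, 0], 0], [[0, 0, 0], 0], [[0, 0, 0], 0], [[0, 0, 0], 0], [[0, 0, 0], 0], [[0, 0, 0], 0]], claw=-1)

```text
t: 4.6
eef_pos: [0.4751, -0.2409, 0.0792]
ee_rot: [[-0.337, 0.003, -0.941], [0.941, -0.002, -0.337], [-0.003, -1.0, -0.003]]
wrist_force: [-0.4, 0.7, 5.8]
opening: 0.576
```

Run:
```python
from cell import get_obs,cams
from h import *
o=get_obs();print(o['t'],o['eef_pos'],o['opening'],o['wrist_force'],o['torque'],np.round(o['qpos'],3))
s=[]
for n,x,y in(('scene',180,150),('side',330,240)):
    s.append(cv2.resize(cams.capture(n)['pixels'][y:y+110,x:x+95,::-1].copy(),None,fx=4,fy=4,interpolation=2))
cv2.imwrite('pics/g1.png',np.hstack(s))
```

```text
4.6 [ 0.47514724 -0.2409111   0.07916458] 0.5755299678937164 [-0.39788324  0.72209086  5.75796287] [0.07163268 0.18715019 0.00864389] [-0.516  0.113  2.037 -0.     0.987  2.282]
```

View pics/g1.png

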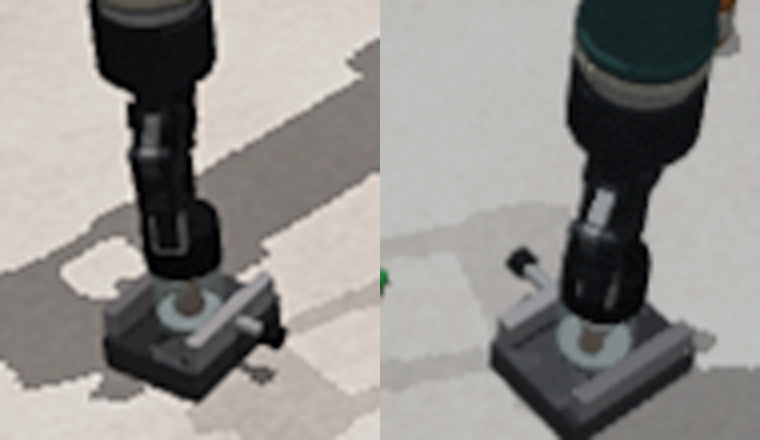

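Gripped: opening 0.576 with small forces, and the fingers are around the lid in both views. Now the first unscrewing stroke, with an eye on the vertical force.

Call:
move_arm(rows=[[[0, 0, 0], 0.14], [[0, 0, 0], 0.28], [[0, 0, 0], 0.42], [[0, 0, 0], 0.56], [[0, 0, 0], 0.7], [[0, 0, 0], 0.84], [[0, 0, 1], 0.98], [[0, 0, 1], 1.12], [[0, 0, 1], 1.26], [[0, 0, 1], 1.4]])

```text
t: 5.7
eef_pos: [0.4751, -0.2398, 0.0793]
ee_rot: [[-0.984, 0.003, 0.177], [-0.177, 0.0, -0.984], [-0.003, -1.0, 0.0]]
wrist_force: [1.1, 3.7, 2.4]
opening: 0.574
```

Call:
move_arm(rows=[[[0, 0, 0], 0.14], [[0, 0, 0], 0.28], [[0, 0, 0], 0.42], [[0, 0, 0], 0.56], [[0, 0, 0], 0.7], [[0, 0, 1], 0.84], [[0, 0, 1], 0.98], [[0, 0, 1], 1.12], [[0, 0, 1], 1.26], [[0, 0, 1], 1.4]])

```text
t: 6.7
eef_pos: [0.4738, -0.2387, 0.0801]
ee_rot: [[0.007, 0.0, 1.0], [-1.0, 0.002, 0.007], [-0.002, -1.0, 0.0]]
wrist_force: [-0.2, 4.1, 4.7]
opening: 0.574
```

Run:
```python
from cell import get_obs
import numpy as np
o=get_obs();print(o['t'],o['eef_pos'],o['opening'],o['wrist_force'],o['torque'],np.round(o['qpos'],3))
```

```text
6.7 [ 0.47377912 -0.23867799  0.08013146] 0.5742554010324323 [-0.22048141  4.07911489  4.72159557] [ 0.8866457   0.15885516 -0.15753276] [-0.515  0.111  2.038  0.003  0.994 -0.524]
```

Call:
move_arm(rows=[[[0, 1, 1], 0.14], [[0, 1, 1], 0.28], [[0, 1, 1], 0.42], [[0, 1, 1], 0.56], [[0, 1, 1], 0.7], [[0, 1, 2], 0.84], [[0, 1, 2], 0.98], [[0, 1, 2], 1.12], [[0, 1, 2], 1.26], [[0, 1, 2], 1.4]])

```text
t: 7.7
eef_pos: [0.473, -0.2385, 0.0817]
ee_rot: [[0.987, -0.001, 0.162], [-0.162, 0.001, 0.987], [-0.001, -1.0, 0.001]]
wrist_force: [-4.4, 0.6, 3.8]
opening: 0.573
```

Call:
move_arm(rows=[[[0, 0, 0], 0.14], [[0, 0, 0], 0.28], [[0, 0, 0], 0.42], [[0, 0, 0], 0.42]])

```text
t: 8.1
eef_pos: [0.473, -0.2392, 0.0822]
ee_rot: [[0.968, -0.001, -0.252], [0.252, -0.0, 0.968], [-0.001, -1.0, -0.0]]
wrist_force: [-5.0, 1.1, 6.3]
opening: 0.569
```

```bash
cat > s.py <<'E'
from cell import get_obs
import numpy as np
o=get_obs();print(o['t'],o['eef_pos'],o['opening'],np.round(o['wrist_force'],1),np.round(o['torque'],2),np.round(o['qpos'],3))
E
python3 s.py
```

```text
8.1 [ 0.47302916 -0.23918611  0.08219311] 0.5686603805892203 [-5.   1.1  6.3] [0.1  0.78 0.03] [-5.150e-01  1.080e-01  2.037e+00 -1.000e-03  9.980e-01 -2.340e+00]
```

Call:
move_arm(rows=[[[0, 0, 0], 0], [[0, 0, 0], 0], [[0, 0, 0], 0], [[0, 0, 0], 0], [[0, 0, 0], -0.14], [[0, 0, 0], -0.28], [[0, 0, 0], -0.42], [[0, 0, 0], -0.56], [[0, 0, 0], -0.7], [[0, 0, 0], -0.84]], claw=1)

```text
t: 9.1
eef_pos: [0.4737, -0.239, 0.0808]
ee_rot: [[0.828, 0.0, 0.56], [-0.56, 0.0, 0.828], [0.0, -1.0, 0.0]]
wrist_force: [0.9, 0.7, -0.3]
opening: 1.001
```

Call:
move_arm(rows=[[[0, 0, 0], -0.14], [[0, 0, 0], -0.28], [[0, 0, 0], -0.42], [[0, 0, 0], -0.56], [[0, 0, 0], -0.7], [[0, 0, 0], -0.84], [[0, 0, 0], -0.98], [[0, 0, 0], -1.12], [[0, 0, 0], -1.26], [[0, 0, 0], -1.4]])

```text
t: 10.1
eef_pos: [0.4737, -0.239, 0.0808]
ee_rot: [[-0.411, 0.0, 0.912], [-0.912, 0.0, -0.411], [-0.0, -1.0, 0.0]]
wrist_force: [-0.2, 0.4, 0.3]
opening: 1.004
```

Call:
move_arm(rows=[[[0, 0, 0], -0.14], [[0, 0, 0], -0.28], [[0, 0, 0], -0.42], [[0, 0, 0], -0.56], [[0, 0, 0], -0.7], [[0, 0, 0], -0.84], [[0, 0, 0], -0.98], [[0, 0, 0], -1.12], [[0, 0, 0], -1.26], [[0, 0, 0], -1.4]])

```text
t: 11.1
eef_pos: [0.4737, -0.239, 0.0808]
ee_rot: [[-0.968, 0.0, -0.25], [0.25, 0.0, -0.968], [-0.0, -1.0, -0.0]]
wrist_force: [0.4, -0.5, -0.7]
opening: 0.999
```

Call:
move_arm(rows=[[[0, 0, 0], -0.14], [[0, 0, 0], -0.28], [[0, 0, 0], -0.42], [[0, 0, 0], -0.56], [[0, 0, 0], -0.7], [[0, 0, 0], -0.84], [[0, 0, 0], -0.98], [[0, 0, 0], -0.98]])

```text
t: 11.9
eef_pos: [0.4737, -0.239, 0.0808]
ee_rot: [[-0.337, 0.0, -0.942], [0.942, 0.0, -0.337], [0.0, -1.0, -0.0]]
wrist_force: [0.9, 0.6, 1.1]
opening: 1.004
```

```bash
python3 s.py
python3 - <<'E'
from cell import cams
from h import *
s=[]
for n,x,y in(('scene',180,150),('side',330,240)):
    s.append(cv2.resize(cams.capture(n)['pixels'][y:y+110,x:x+95,::-1].copy(),None,fx=4,fy=4,interpolation=2))
cv2.imwrite('pics/g2.png',np.hstack(s))
E
```

```text
11.9 [ 0.47365074 -0.23900959  0.08080238] 1.0044222346233407 [0.9 0.6 1.1] [0.03 0.02 0.07] [-0.514  0.11   2.038  0.     0.994  2.284]
```

View pics/g2.png

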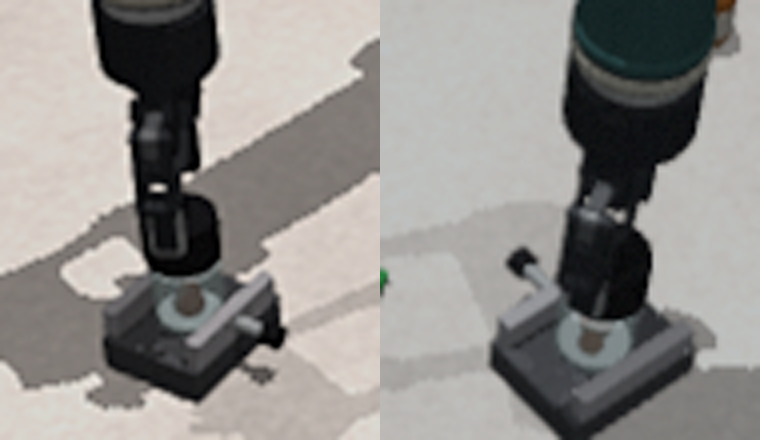

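Call:
move_arm(rows=[[[-1, 0, 0], 0], [[-1, 0, 0], 0], [[-1, 0, 0], 0], [[-1, 0, 0], 0], [[-1, 0, 0], 0], [[-1, 0, 0], 0], [[-1, 0, 1], 0]], claw=-1)

```text
t: 12.7
eef_pos: [0.4725, -0.239, 0.0818]
ee_rot: [[-0.337, -0.0, -0.942], [0.942, 0.0, -0.337], [0.0, -1.0, 0.0]]
wrist_force: [0.1, -0.7, -0.8]
opening: 0.574
```

Call:
move_arm(rows=[[[0, 0, 0], 0.14], [[0, 0, 0], 0.28], [[0, 0, 0], 0.42], [[0, 0, 1], 0.56], [[0, 0, 1], 0.7], [[0, 0, 1], 0.84], [[0, 0, 1], 0.98], [[0, 0, 1], 1.12], [[0, 0, 2], 1.26], [[0, 0, 2], 1.4]])

```text
t: 13.7
eef_pos: [0.4718, -0.2386, 0.0832]
ee_rot: [[-0.984, -0.002, 0.178], [-0.178, 0.001, -0.984], [0.001, -1.0, -0.001]]
wrist_force: [-0.5, -0.4, -0.7]
opening: 0.57
```

Call:
move_arm(rows=[[[0, 0, 0], 0.14], [[0, 0, 0], 0.28], [[0, 0, 0], 0.42], [[0, 0, 0], 0.56], [[0, 0, 0], 0.7], [[0, 0, 1], 0.84], [[0, 0, 1], 0.98], [[0, 0, 1], 1.12], [[0, 0, 1], 1.26], [[0, 0, 1], 1.4]])

```text
t: 14.7
eef_pos: [0.4721, -0.2388, 0.0843]
ee_rot: [[0.008, -0.001, 1.0], [-1.0, 0.0, 0.008], [-0.0, -1.0, -0.001]]
wrist_force: [-0.4, -0.3, 0.7]
opening: 0.576
```

Call:
move_arm(rows=[[[0, 0, 0], 0.14], [[0, 0, 0], 0.28], [[0, 0, 0], 0.42], [[0, 0, 0], 0.56], [[0, 0, 0], 0.7], [[0, 0, 1], 0.84], [[0, 0, 1], 0.98], [[0, 0, 1], 1.12], [[0, 0, 1], 1.26], [[0, 0, 1], 1.4]])

```text
t: 15.7
eef_pos: [0.4723, -0.2387, 0.0855]
ee_rot: [[0.987, -0.001, 0.162], [-0.162, 0.001, 0.987], [-0.001, -1.0, 0.0]]
wrist_force: [-0.5, 0.9, 1.4]
opening: 0.573
```

Call:
move_arm(rows=[[[0, 0, 0], 0.14], [[0, 0, 0], 0.28], [[0, 0, 0], 0.42], [[0, 0, 0], 0.42]])

```text
t: 16.1
eef_pos: [0.4724, -0.239, 0.0858]
ee_rot: [[0.968, -0.0, -0.249], [0.249, 0.0, 0.968], [-0.0, -1.0, 0.0]]
wrist_force: [1.0, 0.9, 2.5]
opening: 0.575
```

```bash
python3 s.py
```

```text
16.1 [ 0.47240918 -0.23896567  0.0858272 ] 0.5746618225088937 [1.  0.9 2.5] [0.02 0.03 0.02] [-0.515  0.102  2.036 -0.     1.004 -2.338]
```

1.47 turns done and the forces are near zero. I'll try a gentle 3 mm lift to see whether the thread is free.

Call:
move_arm(rows=[[[0, 0, 1], 0], [[0, 0, 2], 0], [[0, 0, 3], 0], [[0, 0, 3], 0]])

```text
t: 16.5
eef_pos: [0.4723, -0.2389, 0.0887]
ee_rot: [[0.969, -0.0, -0.248], [0.248, 0.0, 0.969], [-0.0, -1.0, 0.0]]
wrist_force: [0.7, 0.1, 0.2]
opening: 0.578
```

```bash
python3 s.py
```

```text
16.5 [ 0.47234836 -0.23891523  0.08870694] 0.5779438603770801 [0.7 0.1 0.2] [ 0.01  0.01 -0.03] [-0.515  0.098  2.034 -0.     1.01  -2.336]
```

Call:
move_arm(rows=[[[0, 0, 1], 0], [[0, 0, 2], 0], [[0, 0, 3], 0], [[0, 0, 3], 0]])

```text
t: 16.9
eef_pos: [0.4727, -0.2391, 0.0921]
ee_rot: [[0.969, 0.0, -0.249], [0.249, -0.0, 0.969], [0.0, -1.0, -0.0]]
wrist_force: [0.3, 0.3, -0.9]
opening: 0.576
```

```bash
python3 s.py
python3 - <<'E'
from cell import cams
from h import *
s=[]
for n,x,y in(('scene',180,150),('side',330,240)):
    s.append(cv2.resize(cams.capture(n)['pixels'][y:y+110,x:x+95,::-1].copy(),None,fx=4,fy=4,interpolation=2))
cv2.imwrite('pics/g3.png',np.hstack(s))
E
```

```text
16.9 [ 0.47273432 -0.23908804  0.092116  ] 0.575638532571016 [ 0.3  0.3 -0.9] [ 0.02 -0.01 -0.03] [-0.515  0.095  2.031  0.     1.016 -2.337]
```

View pics/g3.png

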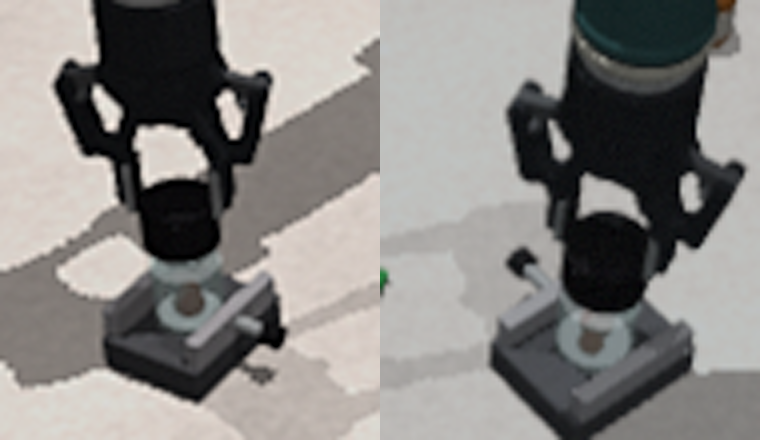

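The lid rises freely in the fingers with only its weight on the wrist. I'll lift it clear and carry it over to the tray.

Call:
move_arm(rows=[[[0, 0, 8], 0], [[0, 0, 20], 0], [[0, 0, 35], 0], [[0, 0, 50], 0], [[0, 0, 65], 0], [[0, 0, 75], 0], [[0, 0, 80], 0], [[8, 20, 80], 0], [[16, 50, 80], 0], [[24, 80, 80], 0]])

```text
t: 18.0
eef_pos: [0.4964, -0.1584, 0.1717]
ee_rot: [[0.969, -0.001, -0.247], [0.247, 0.0, 0.969], [-0.0, -1.0, 0.0]]
wrist_force: [0.7, -0.3, -0.2]
opening: 0.576
```

Call:
move_arm(rows=[[[6, 30, 0], 0], [[14, 65, 0], 0], [[22, 105, 0], 0], [[31, 145, 0], 0], [[40, 185, 0], 0], [[49, 225, 0], 0], [[57, 265, 0], 0], [[64, 300, 0], 0], [[68, 325, 0], 0], [[70, 334, 0], 0]])

```text
t: 19.0
eef_pos: [0.5663, 0.1774, 0.1715]
ee_rot: [[0.968, -0.001, -0.251], [0.251, 0.0, 0.968], [-0.001, -1.0, 0.001]]
wrist_force: [-0.0, -0.2, -0.6]
opening: 0.572
```

Call:
move_arm(rows=[[[0, 0, -20], 0], [[0, 0, -40], 0], [[0, 0, -60], 0], [[0, 0, -80], 0], [[0, 0, -100], 0], [[0, 0, -110], 0], [[0, 0, -118], 0], [[0, 0, -118], 0], [[0, 0, -118], 0]])

```text
t: 19.9
eef_pos: [0.5671, 0.175, 0.0546]
ee_rot: [[0.969, 0.001, -0.248], [0.248, 0.0, 0.969], [0.001, -1.0, -0.0]]
wrist_force: [-0.1, 0.1, 0.1]
opening: 0.576
```

```bash
python3 s.py
python3 - <<'E'
from cell import cams,get_obs
from h import *
import pickle
p=np.array(get_obs()['eef_pos']);D={};s=[]
for n in('scene','side'):
    c=cams.capture(n);D[n]=c
    u,v=map(int,proj(c,p));print(n,[np.round(proj(c,p+[0,0,dz]),1).tolist() for dz in(-.05,-.001,.016,.033)],'crop org',u-45,v-60)
    s.append(cv2.resize(c['pixels'][v-60:v+50,u-45:u+50,::-1].copy(),None,fx=4,fy=4,interpolation=2))
pickle.dump(D,open('d1.pkl','wb'))
cv2.imwrite('pics/t1.png',np.hstack(s))
E
```

```text
19.9 [0.56714314 0.17499077 0.05458234] 0.5758750286783989 [-0.1  0.1  0.1] [-0.04 -0.02  0.02] [ 0.257  0.252  1.923 -0.     0.965 -1.564]
scene [[363.6, 293.0], [365.1, 278.7], [365.6, 273.6], [366.1, 268.4]] crop org 320 218
side [[289.5, 231.1], [289.1, 218.7], [289.0, 214.3], [288.9, 209.8]] crop org 244 158
```

View pics/t1.png

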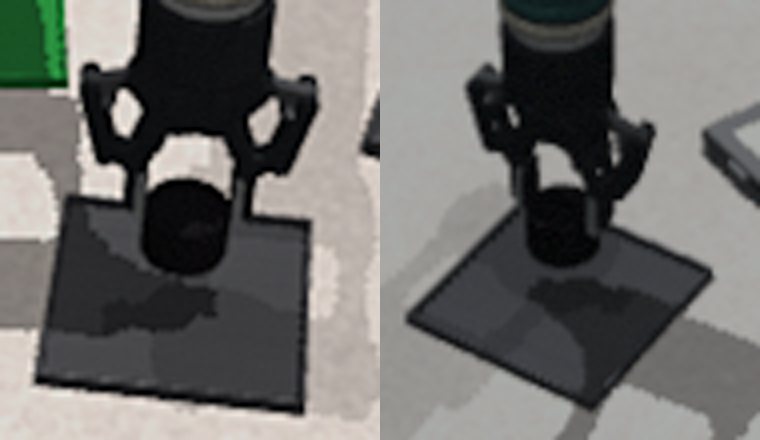

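The lid hangs upright over the middle of the small dark tray, with its centre about 15 mm above the TCP. It should touch the floor at TCP z of about 4–6 mm. I'll lower it, then feel for the floor.

Call:
move_arm(rows=[[[0, 0, -12], 0], [[0, 0, -24], 0], [[0, 0, -34], 0], [[0, 0, -41], 0], [[0, 0, -45], 0], [[0, 0, -45], 0]])

```text
t: 20.6
eef_pos: [0.5658, 0.1748, 0.0077]
ee_rot: [[0.969, -0.002, -0.249], [0.249, -0.001, 0.969], [-0.002, -1.0, -0.0]]
wrist_force: [0.4, 0.0, -0.2]
opening: 0.575
```

Call:
move_arm(rows=[[[0, 0, -1], 0], [[0, 0, -2], 0], [[0, 0, -2], 0]])

```text
t: 20.9
eef_pos: [0.5669, 0.1751, 0.0072]
ee_rot: [[0.969, 0.001, -0.249], [0.249, 0.0, 0.969], [0.001, -1.0, 0.0]]
wrist_force: [0.1, -0.3, -1.1]
opening: 0.578
```

Call:
move_arm(rows=[[[0, 0, -1], 0], [[0, 0, -1], 0]])

```text
t: 21.1
eef_pos: [0.5666, 0.175, 0.006]
ee_rot: [[0.969, 0.0, -0.249], [0.249, 0.0, 0.969], [0.0, -1.0, 0.0]]
wrist_force: [0.7, 0.5, -0.6]
opening: 0.573
```

Call:
move_arm(rows=[[[0, 0, -1], 0], [[0, 0, -1], 0]])

```text
t: 21.3
eef_pos: [0.5664, 0.1749, 0.0048]
ee_rot: [[0.969, -0.0, -0.249], [0.249, -0.0, 0.969], [-0.0, -1.0, -0.0]]
wrist_force: [0.1, -1.1, 0.4]
opening: 0.576
```

Call:
move_arm(rows=[[[0, 0, -1], 0], [[0, 0, -1], 0]])

```text
t: 21.5
eef_pos: [0.5668, 0.175, 0.0042]
ee_rot: [[0.969, 0.0, -0.249], [0.249, 0.0, 0.969], [0.0, -1.0, -0.0]]
wrist_force: [-1.5, 0.3, 1.5]
opening: 0.574
```

Call:
move_arm(rows=[[[0, 0, -1], 0], [[0, 0, -1], 0]])

```text
t: 21.7
eef_pos: [0.5668, 0.175, 0.0041]
ee_rot: [[0.969, 0.0, -0.249], [0.249, -0.0, 0.969], [0.0, -1.0, -0.0]]
wrist_force: [-4.0, -1.0, 8.6]
opening: 0.578
```

The floor is felt: 8.6 N upward, with the TCP stopped at z = 4.1 mm. Releasing and going straight up.

Call:
move_arm(rows=[[[0, 0, 0], 0], [[0, 0, 0], 0], [[0, 0, 0], 0], [[0, 0, 0], 0], [[0, 0, 0], 0], [[0, 0, 0], 0]], claw=1)

```text
t: 22.3
eef_pos: [0.5665, 0.175, 0.0027]
ee_rot: [[0.969, -0.0, -0.249], [0.249, -0.0, 0.969], [-0.0, -1.0, -0.0]]
wrist_force: [-0.7, 0.3, 0.2]
opening: 0.999
```

Call:
move_arm(rows=[[[0, 0, 5], 0], [[0, 0, 15], 0], [[0, 0, 30], 0], [[0, 0, 50], 0], [[0, 0, 80], 0], [[0, 0, 120], 0], [[0, 0, 150], 0], [[0, 0, 170], 0], [[0, 0, 180], 0], [[0, 0, 180], 0]])

```text
t: 23.3
eef_pos: [0.568, 0.1753, 0.1859]
ee_rot: [[0.969, 0.005, -0.249], [0.249, 0.001, 0.969], [0.005, -1.0, -0.0]]
wrist_force: [-0.5, -0.5, -0.3]
opening: 1.002
```

```bash
python3 s.py
python3 - <<'E'
from cell import cams
from h import *
a=cams.capture('scene')['pixels'][190:390,180:520,::-1];b=cams.capture('side')['pixels'][170:370,200:440,::-1]
cv2.imwrite('pics/f1.png',cv2.resize(np.hstack([a,b]),(797,275),interpolation=2))
import pickle
c=cams.capture('scene');D=pickle.load(open('d0.pkl','rb'))
d=np.abs(c['pixels'].astype(int)-D['scene']['pixels']).max(2)
for n,(x,y,w,h) in dict(box=(300,328,60,48),bottle=(210,295,25,32),dish=(455,295,42,30)).items():print(n,(d[y:y+h,x:x+w]>40).sum())
cv2.imwrite('pics/f2.png',cv2.resize(cams.capture('wrist')['pixels'][:,:,::-1],(480,360)))
E
```

```text
23.3 [0.56799597 0.17534915 0.18587513] 1.0024509517562035 [-0.5 -0.5 -0.3] [-0.    0.06 -0.01] [ 0.258  0.125  1.812 -0.     1.2   -1.564]
box 0
bottle 0
dish 0
```

View pics/f1.png

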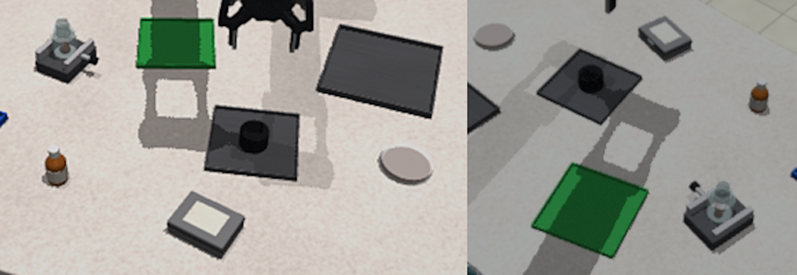

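View pics/f2.png

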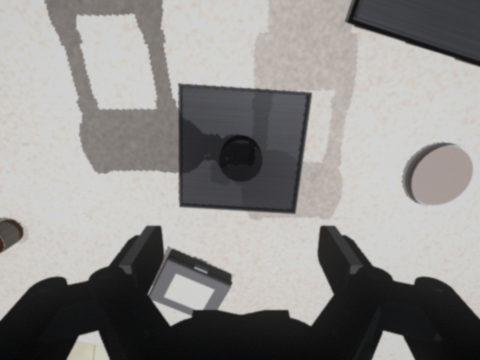

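The lid stands upright in the middle of the small dark tray, at (240,158) in the wrist view. The jar is open, the bystanders have not moved, and the gripper is well clear. Handing in.

```bash
python3 -c "
from cell import robot
robot.sign_off()"
```

```text
the job is handed in; nothing more can be done
```

I unscrewed the lid about 1.47 turns anticlockwise in two strokes, with one regrip. A small test lift showed only the lid's weight on the wrist, so the thread was free. I carried the lid to the smaller dark tray (measured about 160 mm, against about 220 mm for the other dark one). I let go only after feeling the tray floor: 8.6 N upward, with the tool stopped.

**Last checks:**
- **Lid:** it stands top side up in the middle of the tray in all three views.
- **Bystanders:** the slide box, bottle and petri dish show no changed pixels in the scene view.
- **Robot:** the gripper is open and about 18 cm above the tray, touching nothing, at 23.3 s of the 72 s allowed.
- **Forces:** the highest wrist force I saw was about 9 N, far below the limit.

**Small disagreements:** position estimates from the different cameras differed by 2–4 mm for the lid and about 14 mm for the tray centre. I used in-between values. The lid still gripped well and ended up in the middle of the tray.

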